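# Vent and open the pressure cap of a developer canister

## Robot

A 6-joint arm with a two-finger parallel gripper is mounted at the origin on the work surface. World frame = base frame: x ahead of the robot, y to its left, z up, the work surface at z = 0. Lengths are in m, angles in rad, forces in N, time in s.
With the tool pointing down it reaches from about 0.325 to 0.85 m from the base axis. Payload 4.4 kg.
Tool frame: the origin (TCP) lies between the finger pads; the fingertips stand 19 mm ahead of it and the grasp point (between the pads) is the TCP; z points along the fingers, x is the direction in which the jaws open and shut, and the axes are right-handed (so a half turn about z gives the same grasp; the last joint's range is limited). The gripper opens to 94 mm and grips with 3 to 60 N. Pads are 16 mm wide; open, the fingers measure 119 mm over their backs; the gripper's body (75 mm by 177 mm) begins 78 mm behind the grasp point.
Start: joints at [-0.15, 0.207, 1.542, -0, 1.393, -0.15], TCP at [0.575, -0, 0.224] pointing down, gripper open.
Joint ranges: [-2.73, 2.73], [-0.86, 2.22], [0.23, 2.46], [-1.11, 4.25], [0.08, 2.63], [-2.82, 2.82]. Speed limits (rad/s): [2.79, 2.79, 3.14, 3.14, 3.14, 3.14].

## Interface

Orientations are given as a unit quaternion [w, x, y, z].
In Python, from bench import manip, viewer gives the robot as it stands.
- The arm moves only by the tool carry_out, never from a script. Its argument "moves" is a list of rows, each a list of 2 entries, a list of its own where there are three numbers: the shift along the tool's x, y, z in mm, then the turn, a rotation vector about the tool's x, y, z in rad. A call has 1 to 20 rows; each row shifts and turns the commanded pose from where the row before left it, along the tool's axes as they then stand; what a row does not reach is not made up. A row lasts 1/12 s, in which the tool goes at most 41.7 mm and 7.16 degrees, less where a joint would pass 70% of its speed; a pose out of reach is approached as far as the arm can. A call is refused whole if a number of a shift passes 41.7 or a number of a turn 0.125, either way. A call with a gripper value outside its range is refused whole. "gripper" is the finger opening in mm, from 0 to 94, set as the call begins (left out, the last holds). The fingers move at their own pace and stop on an object; "squeeze" is the grip in N (left out, the last holds). Time passes only in rows, so rows that do not move let the fingers close. It gives the time, the measured TCP pose, the force and the opening at its end, in the units of the state.
- manip.observe(): the state, without advancing time (a new reading comes with each control period).
- viewer.snapshot(name): name is "scene" or "side" or "wrist"; returns the picture (384x512x3 uint8, red, green, blue); there is no depth.
- viewer.camera_model(name): a dict with "intrinsics" (3x3 intrinsics, pixels), "R" (3x3) and "t" (3): a world point X has camera coordinates R X + t. Camera axes: x right, y down, z forward; pixel columns grow to the right and rows downward; lengths in m; the calibration is good to about 2 mm. A picture is of the moment at which its call begins: read the wrist's pose just before it. camera_model takes no time and is no camera call; for the wrist camera it gives the pose at the moment of the call.
- manip.finish_job(): hands the job in, once; it reports no verdict.
The state is a dict: "time": time; "joint_positions": joint angles; "qd": joint speeds; "joint_efforts": joint torques, N m; "ee_pos": TCP position; "orientation": TCP orientation; "force": force on the tool from outside, world axes, zero at the start; "wrist_torque": the same for the moment, N m; "grip_width": finger opening in m.
Only numpy, scipy, OpenCV 4.12 (cv2) and the standard library are available. Lean on these libraries where they do the work, as an engineer would, in place of code of your own. Each camera call takes 0.05 s, during which the arm holds its last target. There are 200 camera calls.

## Task

The steel developer canister beside the spin coater is under gas pressure: turn its red cap anticlockwise until you feel it come up against the first stop, do not force it, and keep it lightly against the stop for about two seconds while it vents. Then press the cap down without ramming it, turn it on past the stop, lift it off and set it down upright in the shallow steel tray, without dropping it. Leave everything else where it is.

Things in the scene. Friction and masses are not known exactly. Their poses are not given: they have to be found in the camera images.
- canister: Upright stainless pressure canister, 108 mm across, bolted down on a square 135 mm base plate, with a gauge, a gas cock and an outlet on its sides (within 85 mm of the axis, below 140 mm). Origin: under the base plate, on the bench, on the neck's axis; z up.
- collar_top (a point): On the neck's axis, level with the top of the canister's shoulder collar (74 mm diameter), 188 mm above the bench. The cap's skirt starts 5 mm above it and meets it if the cap is pressed 7 mm down from the first stop.
- neck_rim (a point): Centre of the filler neck's rim, 205 mm above the bench; neck 44 mm outer diameter. Hidden under the cap, a bayonet flange: locked land, ramp, vent land ending (on one of three runs) in a catch 4 mm deep, the first stop, then an open slot. The flange's angle on the canister differs each time, so the stop is found by feel. Over 15 N between lug and catch bends the catch.
- cap: Loose red pressure cap, 68 mm diameter, 52 mm high, about 0.16 kg: skirt and crown 28 mm high, a wing grip on top. Origin: centre of the skirt's lower edge; z up its axis, x along the grip bar to its white mark. Starts locked on the neck, origin 193 mm above the bench. Opens anticlockwise seen from above: 0.4 to 1.06 rad to the first stop, rising 1.5 mm; friction 0.1 to 0.3 N m.
- cap_grip (a point): On the cap's axis, 40 mm above its origin, in the middle of the wing grip: an upright bar with flat sides, 56 mm long along the cap's x, 14 mm thick, from 28 to 52 mm above the origin. A spring inside lifts the cap: 8 N locked, 6 N at the first stop, and 1.2 N more per mm pressed down; 4 mm (11 N) clears the catch, at 7 mm (14 N) the skirt meets the collar.
- cap_lug (a point): One of the cap's three inward lugs, 28 mm from the axis under the white mark; this one meets the catch. Pressed under the catch, it passes; from 0.3 to 0.65 rad past the first stop (best 0.48) the lugs stand in the open slots and the cap lifts straight off; the slot's end wall is 0.7 rad past. Side play on the neck 1 mm.
- steel_tray: Shallow square tray of bare steel, 150 x 150 mm, rim 18 mm high, walls and floor 3 mm thick, fixed to the bench, standing left or right of the canister. Origin: centre of its underside, on the bench; x and y along its sides.
- white_tray: Deeper square tray of white plastic, 150 x 150 mm, rim 45 mm high, fixed, on the other side of the canister. Not the place for the cap. Origin: centre of its underside.
- spare_chuck: Bystander: black plastic spin chuck, mushroom shaped, 60 mm across, 32 mm high, loose in the white tray. Origin: centre of its underside.
- amber_bottle: Bystander: amber glass bottle with black cap, 68 mm diameter, 150 mm high, far left. Origin: centre of its underside.
- white_jar: Bystander: white plastic jar, 72 mm diameter, 105 mm high, far right. Origin: centre of its underside.
- wafer_box: Bystander: flat round blue wafer box, 110 mm diameter, 16 mm high, beyond the canister. Origin: centre of its underside.
- seal_ring: Bystander: spare black rubber sealing ring, 52 mm diameter, 5 mm high, flat on the bench between robot and canister. Origin: centre of its underside.
- tweezers: Bystander: steel wafer tweezers, 120 x 9 mm, 8 mm high, flat on the bench between robot and canister, lying along their x axis. Origin: middle, on the bench.
There are look-alikes about, which are no part of the job. Of the things that look like the steel_tray, the larger one is meant.

How it is judged:
On the way, in this order (a step that is already met when the one before it is completed fails the run):
1. the cap, not pressed down, is turned up against the first stop and kept in contact with it to vent for 1.8 s (contact force between cap and neck_ring_c0 above 0.3 N and height (world z) of cap above 0.1937 m), for 1.8 s.
2. the cap is turned past the catch and lifted clear of the neck (height (world z) of cap above 0.212 m and contact force between cap and canister below 0.1 N), for 0.1 s.
At the end, for the whole second after the job is handed in: The cap stands upright (within 5 degrees) with its skirt flat on the floor of the steel tray, inside the rim, released and at rest, after venting at the first stop and being lifted off through its slots (horizontal distance between cap and steel_tray below 0.055 m and height (world z) of cap between 0.0015 and 0.006 m and angle between cap's own z axis and vertical below 0.08 rad and linear speed of cap below 0.02 m/s and contact force between the fingers and cap below 0.1 N); the robot touches nothing.
It fails at once if the cap is forced against the first stop with more than 15 N (contact force between cap and neck_ring_c0 above 15 N).
It fails at once if the cap is rammed down on the canister's shoulder with more than 25 N (contact force between cap and canister_c2 above 25 N).
It fails at once if the cap is dropped: it falls freely at more than 0.5 m/s (contact force between the fingers and cap below 0.1 N and linear speed of cap above 0.5 m/s).
It fails at once if a bystander is moved by more than 30 mm (distance of any of spare_chuck, amber_bottle, white_jar, wafer_box, seal_ring, tweezers from where it was at the start of the episode above 0.03 m).
It also fails if it takes over 72 s, if anything falls off the work surface, if the arm or the gripper's body presses on something with over 40 N, if the wrist force passes 120 N, or if a joint passes its speed limit or range.

## Working session

There is one attempt and no reset: what is moved stays moved. The work goes in short steps, Python scripts to look and compute and a tool call to move; the robot and the scene stay as the last step left them, time stands still between calls to the robot, and variables do not carry over. Pictures are saved under pics/ and viewed, about 8 in all and at most 12, crops included, and the job is handed in when it is done.

Besides the shell and the picture viewer there is one more tool, called after "Call:" in YAML: its name, and indented under it one key for each argument. carry_out: Moves the arm, as the interface text tells. Its arguments: {"type":"object","properties":{"moves":{"type":"array"},"gripper":{"type":"number"},"squeeze":{"type":"number"}},"required":["moves"]}

```bash
mkdir -p pics; ls
python3 - <<'E'
from bench import manip, viewer
import cv2,numpy as np
for n in ["scene","side"]:
    cv2.imwrite(f"pics/{n}0.png",viewer.snapshot(n)[:,:,::-1])
    m=viewer.camera_model(n); print(n,np.round(m["intrinsics"],1).tolist(),np.round(m["R"],3).tolist(),np.round(m["t"],3))
s=manip.observe(); print({k:np.round(v,4).tolist() for k,v in s.items()})
a=cv2.imread("pics/scene0.png");
E
```

```text
pics
scene [[357.7, 0.0, 254.2], [0.0, 357.7, 184.7], [0.0, 0.0, 1.0]] [[0.433, 0.901, -0.005], [0.573, -0.28, -0.77], [-0.696, 0.33, -0.638]] [-0.171 -0.239  1.571]
side [[391.4, 0.0, 257.3], [0.0, 391.4, 190.3], [0.0, 0.0, 1.0]] [[-0.989, -0.148, -0.02], [-0.094, 0.721, -0.687], [0.117, -0.677, -0.727]] [0.558 0.204 0.972]
{'time': 0.1, 'joint_positions': [-0.1505, 0.2074, 1.5428, 0.0, 1.3935, -0.1505], 'qd': [-0.0009, -0.0022, -0.0034, 0.0012, 0.001, 0.0001], 'joint_efforts': [-0.0004, -37.1863, -28.2294, 0.0701, 0.0311, -0.0001], 'ee_pos': [0.5743, 0.0001, 0.2234], 'orientation': [-0.0002, 1.0, -0.0, -0.001], 'force': [0.2459, -0.1131, -0.5759], 'wrist_torque': [-0.0104, -0.0136, -0.032], 'grip_width': 0.094}
```

View pics/scene0.png

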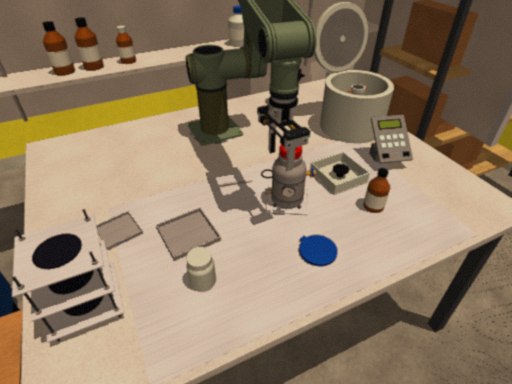

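View pics/side0.png

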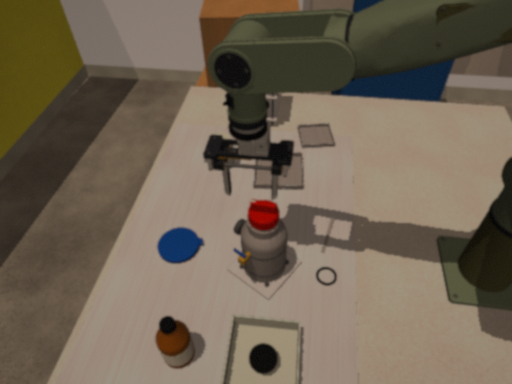

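The scene picture shows the canister with its red cap at (290,150). Two things look like the steel tray: a larger grey square at (188,232) and a smaller one at (120,230), which are (280,172) and (316,135) in the side view. The larger one fits the description. I'll confirm this by measuring both and with one crop.

```bash
cat > h.py <<'E'
import numpy as np, cv2
from bench import manip, viewer
def ray(m,p):
    K=np.array(m["intrinsics"]);R=np.array(m["R"]);t=np.array(m["t"])
    return -R.T@t, R.T@np.linalg.inv(K)@np.array([p[0],p[1],1.])
def plane(m,p,z):
    c,d=ray(m,p); return c+d*(z-c[2])/d[2]
def proj(m,X):
    q=np.array(m["intrinsics"])@(np.array(m["R"])@np.asarray(X,float)+np.array(m["t"])); return q[:2]/q[2]
def tri(r):
    A=np.zeros((3,3));b=np.zeros(3)
    for c,d in r:
        d=d/np.linalg.norm(d);P=np.eye(3)-np.outer(d,d);A+=P;b+=P@c
    return np.linalg.solve(A,b)
def red(im):
    h=cv2.cvtColor(im,cv2.COLOR_RGB2HSV)
    m=(((h[...,0]<7)|(h[...,0]>173))&(h[...,1]>170)&(h[...,2]>90)).astype(np.uint8)
    n,l,s,c=cv2.connectedComponentsWithStats(m); i=1+np.argmax(s[1:,4]); return l==i,s[i],c[i]
E
python3 - <<'E'
from h import *
im={n:cv2.imread(f"pics/{n}0.png")[:,:,::-1].copy() for n in("scene","side")}
M={n:viewer.camera_model(n) for n in im}
rs=[]
for n in im:
    k,s,c=red(im[n]); print(n,s,c); rs.append(ray(M[n],c))
print("cap tri",tri(rs))
for nm,p,q in(("big",(188,232),(280,172)),("small",(120,230),(316,135))):
    print(nm,plane(M["scene"],p,.01),plane(M["side"],q,.01))
a=cv2.resize(im["scene"][130:270,70:330],None,fx=3,fy=3,interpolation=cv2.INTER_CUBIC)
cv2.imwrite("pics/crop1.png",a[:,:,::-1])
s=viewer.snapshot("wrist"); cv2.imwrite("pics/w0.png",s[:,:,::-1])
m=viewer.camera_model("wrist");print(m)
E
```

```text
scene [295 146   7  13  69] [297.75362319 151.7826087 ]
side [249 201  29  29 637] [262.09576138 213.65934066]
cap tri [0.54710026 0.06517279 0.20913222]
big [ 0.53868912 -0.29310933  0.01      ] [ 0.53485972 -0.28285201  0.01      ]
small [ 0.43907242 -0.47898687  0.01      ] [ 0.43257107 -0.47980825  0.01      ]
{'intrinsics': array([[323.8160219 ,   0.        , 253.75333031],
       [  0.        , 323.8160219 , 194.4711804 ],
       [  0.        ,   0.        ,   1.        ]]), 'R': array([[ 9.99997201e-01, -5.30810898e-04, -2.30558357e-03],
       [ 6.29161078e-05, -9.68195554e-01,  2.50194654e-01],
       [-2.36506181e-03, -2.50194099e-01, -9.68192811e-01]]), 't': array([-0.57370872, -0.02493886,  0.39192792])}
```

View pics/crop1.png

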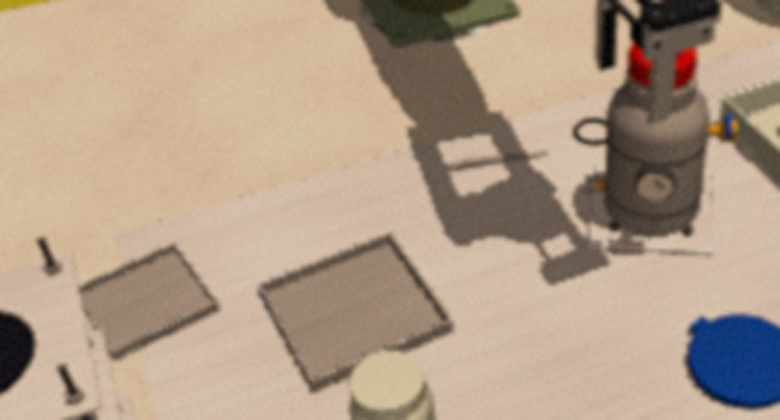

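View pics/w0.png

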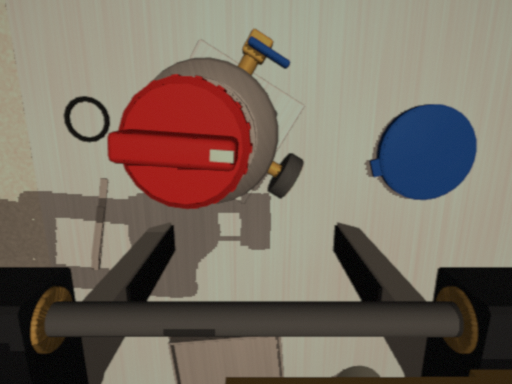

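The crop confirms the larger grey sheet-steel tray at crop (355,312). The smaller look-alike is at (150,300). The wrist view shows the cap disc centred near (187,142), with its bar from (110,148) to (237,155) and the white mark at (222,156).

Run:
```python
from h import *
im=cv2.imread("pics/w0.png")[:,:,::-1].copy(); m=viewer.camera_model("wrist")
k,s,c=red(im); print(s,c)
f=np.linalg.norm
print("disc",plane(m,(187,142),.221),"diam",f(plane(m,(121,142),.221)-plane(m,(252,142),.221)))
print("bar mid",plane(m,(173.5,150.5),.245),"len",f(plane(m,(110,148),.245)-plane(m,(237,155),.245)))
g=cv2.cvtColor(im,cv2.COLOR_RGB2HSV)
w=(g[...,1]<60)&(g[...,2]>150); w[:145]=0;w[168:]=0;w[:,:205]=0;w[:,240:]=0
ys,xs=np.nonzero(w); print("mark",len(xs),xs.mean(),ys.mean(),plane(m,(xs.mean(),ys.mean()),.245))
# bar edges per column: value profile
for x in (125,145,165,185,200,230): print(x,[int(v) for v in g[124:176,x,2]])
# fit disc circle from mask boundary
cn=max(cv2.findContours(k.astype(np.uint8),cv2.RETR_EXTERNAL,cv2.CHAIN_APPROX_NONE)[0],key=len)[:,0]
P=np.array([plane(m,p,.221)[:2] for p in cn if not(120<p[1]<180)])
A=np.c_[2*P,np.ones(len(P))];x=np.linalg.lstsq(A,(P**2).sum(1),rcond=None)[0];print("circle",x[:2],np.sqrt(x[2]+x[0]**2+x[1]**2))
# tray corners
for n in("scene","side"):
    M=viewer.camera_model(n)
    if n=="scene": pts=[(157,226),(200,209),(220,239),(174,259)]
    else: pts=[(256,158),(300,155),(303,187),(254,187)]
    q=np.array([plane(M,p,.018) for p in pts]); print(n,q[:,:2].round(3).tolist(),q.mean(0))
```

```text
[  108    74   144   135 13345] [181.83064818 141.27336081]
disc [0.54084688 0.05850597 0.221     ] diam 0.06558508259844997
bar mid [0.53981736 0.05710516 0.245     ] len 0.054546233441583596
mark 239 221.4267782426778 155.65690376569037 [0.56036156 0.05488046 0.245     ]
125 [152, 155, 157, 158, 152, 125, 89, 82, 86, 101, 135, 151, 156, 159, 161, 162, 162, 161, 162, 162, 162, 162, 162, 162, 162, 162, 161, 162, 163, 161, 162, 162, 162, 163, 159, 149, 132, 125, 117, 98, 99, 109, 115, 118, 121, 127, 136, 148, 159, 165, 167, 166]
145 [162, 162, 163, 163, 160, 146, 99, 76, 78, 88, 109, 132, 148, 155, 158, 161, 162, 163, 163, 163, 163, 162, 162, 163, 164, 162, 163, 162, 163, 163, 163, 163, 163, 163, 163, 160, 156, 145, 134, 123, 109, 109, 150, 161, 162, 163, 163, 163, 162, 161, 163, 163]
165 [162, 163, 163, 162, 163, 161, 152, 117, 85, 77, 83, 100, 124, 145, 154, 159, 162, 163, 163, 161, 163, 163, 163, 163, 162, 162, 162, 162, 162, 163, 162, 163, 163, 163, 162, 162, 162, 160, 150, 139, 128, 115, 112, 148, 162, 163, 163, 163, 163, 164, 163, 164]
185 [161, 162, 163, 162, 162, 162, 162, 158
[... 312 characters left out ...]
 162, 163, 163, 164, 162, 163, 164, 163, 163, 163, 164, 164, 163, 163, 163, 163, 163, 163, 163, 163, 161, 155, 146, 133, 120, 105, 110, 150, 161, 163, 163, 163, 164]
230 [162, 163, 163, 163, 163, 163, 163, 163, 163, 163, 163, 148, 102, 77, 77, 85, 102, 126, 144, 153, 157, 161, 162, 162, 162, 158, 149, 156, 171, 174, 174, 174, 174, 175, 175, 174, 173, 167, 152, 130, 129, 145, 146, 137, 127, 117, 124, 151, 162, 163, 163, 163]
circle [0.53966422 0.05714884] 0.03280159554338403
scene [[0.48, -0.373], [0.466, -0.229], [0.615, -0.218], [0.628, -0.361]] [ 0.54727436 -0.29507344  0.018     ]
side [[0.617, -0.329], [0.479, -0.361], [0.46, -0.22], [0.604, -0.201]] [ 0.53991122 -0.2776022   0.018     ]
```

Call:
carry_out:
  moves:
    - [[0,0,-24],[0,0,0]]
    - [[0,0,-24],[0,0,0]]
    - [[0,0,-22],[0,0,0]]
    - [[-12,-19,0],[0,0,0]]
    - [[-12,-19,0],[0,0,0]]
    - [[-10.5,-19,0],[0,0,0]]
    - [[0,0,0],[0,0,0.12]]
    - [[0,0,0],[0,0,0.12]]
    - [[0,0,0],[0,0,0.12]]
    - [[0,0,0],[0,0,0.12]]
    - [[0,0,0],[0,0,0.12]]
    - [[0,0,0],[0,0,0.12]]
    - [[0,0,0],[0,0,0.12]]
    - [[0,0,0],[0,0,0.12]]
    - [[0,0,0],[0,0,0.12]]
    - [[0,0,0],[0,0,0.12]]
    - [[0,0,0],[0,0,0.12]]
    - [[0,0,0],[0,0,0.12]]
    - [[0,0,0],[0,0,0.12]]
    - [[0,0,0],[0,0,0.086]]
  gripper: 50
  squeeze: 28

```text
time: 1.82
ee_pos: [0.5402, 0.057, 0.294]
orientation: [-0.0, -0.678, 0.735, 0.0]
force: [-0.5, -0.7, -0.6]
grip_width: 0.05
```

Run:
```python
from h import *
s=manip.observe(); print({k:np.round(v,4).tolist() for k,v in s.items()})
im=viewer.snapshot("wrist"); m=viewer.camera_model("wrist"); cv2.imwrite("pics/w1.png",im[:,:,::-1])
np.savez("w1.npz",**{k:m[k] for k in("intrinsics","R","t")})
```

```text
{'time': 1.8167, 'joint_positions': [-0.0542, 0.0932, 1.5275, -0.0, 1.5218, 1.5972], 'qd': [-0.0, 0.0007, 0.0004, 0.0009, 0.0016, 0.9869], 'joint_efforts': [-0.0076, -33.4559, -29.4056, 0.0108, -0.0696, -0.6317], 'ee_pos': [0.5402, 0.057, 0.294], 'orientation': [-0.0003, -0.678, 0.735, 0.0003], 'force': [-0.5367, -0.7408, -0.6102], 'wrist_torque': [0.0868, 0.0893, 0.0112], 'grip_width': 0.05}
```

View pics/w1.png

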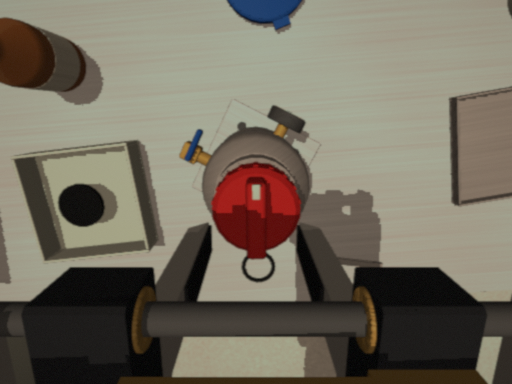

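The bar stands upright in the image, (256,180) to (257,257), centred between the fingers. I'll refine the centre with the circle fit.

Run:
```python
from h import *
im=viewer.snapshot("wrist"); m=viewer.camera_model("wrist"); s=manip.observe()
print(s["ee_pos"],s["orientation"],s["force"],s["wrist_torque"])
k,_,c=red(im)
cn=max(cv2.findContours(k.astype(np.uint8),cv2.RETR_EXTERNAL,cv2.CHAIN_APPROX_NONE)[0],key=len)[:,0]
P=np.array([plane(m,p,.221)[:2] for p in cn if p[1]<235 ])
A=np.c_[2*P,np.ones(len(P))];x=np.linalg.lstsq(A,(P**2).sum(1),rcond=None)[0];print("circle",x[:2],np.sqrt(x[2]+x[0]**2+x[1]**2))
g=cv2.cvtColor(im,cv2.COLOR_RGB2HSV)
w=((g[...,1]<60)&(g[...,2]>150)).astype(np.uint8); w[:178]=0;w[205:]=0;w[:,:246]=0;w[:,266:]=0
ys,xs=np.nonzero(w);q=plane(m,(xs.mean(),ys.mean()),.245);print("mark",len(xs),q)
for y in(195,210,225,240,250): print(y,g[y,238:276,2].tolist())
```

```text
[0.54024445 0.05699627 0.29403076] [-2.84845260e-04 -6.80125628e-01  7.33095466e-01  2.96460469e-04] [ 0.24347408  0.0653995  -0.98364151] [ 0.10811927  0.05735243 -0.02041857]
circle [0.54793577 0.05554501] 0.027289327712382905
mark 81 [0.56015175 0.05527992 0.245     ]
195 [162, 162, 163, 162, 162, 161, 155, 137, 131, 142, 152, 159, 161, 163, 165, 167, 171, 171, 169, 169, 166, 164, 162, 161, 155, 145, 129, 105, 89, 91, 95, 95, 109, 143, 159, 162, 161, 163]
210 [95, 94, 96, 95, 95, 93, 93, 86, 81, 93, 104, 109, 112, 113, 114, 113, 113, 114, 122, 147, 160, 162, 162, 160, 155, 144, 128, 105, 92, 91, 95, 95, 95, 109, 142, 158, 162, 162]
225 [94, 93, 94, 93, 94, 93, 95, 89, 79, 78, 85, 90, 92, 93, 94, 94, 94, 95, 94, 94, 94, 95, 95, 93, 92, 88, 82, 78, 80, 89, 93, 94, 93, 94, 94, 94, 95, 93]
240 [92, 94, 94, 94, 94, 94, 93, 90, 79, 79, 83, 88, 92, 93, 93, 94, 94, 94, 95, 93, 94, 94, 93, 94, 92, 89, 83, 78, 80, 91, 91, 96, 93, 94, 93, 94, 95, 94]
250 [166, 165, 162, 161, 157, 151, 140, 121, 99, 83, 83, 87, 92, 93, 92, 94, 93, 93, 93, 94, 93, 94, 93, 94, 92, 89, 84, 84, 106, 129, 148, 155, 157, 163, 164, 165, 166, 166]
```

Call:
carry_out:
  moves:
    - [[0,0,15],[0,0,0]]
    - [[0,0,15],[0,0,0]]
    - [[0,0,12],[0,0,0]]
    - [[0,0,5],[0,0,0]]
    - [[0,0,3],[0,0,0]]
    - [[0,0,0],[0,0,0]]
    - [[0,0,0],[0,0,0]]
  gripper: 30

```text
time: 2.5
ee_pos: [0.5409, 0.057, 0.2449]
orientation: [0.0, -0.68, 0.733, -0.0]
force: [0.2, 0.9, 0.2]
grip_width: 0.0299
```

Call:
carry_out:
  moves:
    - [[0,0,0],[0,0,0]]
    - [[0,0,0],[0,0,0]]
    - [[0,0,0],[0,0,0]]
    - [[0,0,0],[0,0,0]]
    - [[0,0,0],[0,0,0]]
    - [[0,0,0],[0,0,0]]
  gripper: 0

```text
time: 3.0
ee_pos: [0.5409, 0.0564, 0.2452]
orientation: [0.0, -0.68, 0.733, -0.001]
force: [-0.8, -2.5, 2.9]
grip_width: 0.0133
```

```bash
cat > o.py <<'E'
from h import *
s=manip.observe();o=s["orientation"]
print(s["time"],"p",np.round(s["ee_pos"],5),"yaw",round(2*np.arctan2(o[2],o[1]),4),"F",np.round(s["force"],2),"T",np.round(s["wrist_torque"],3),"e6",np.round(s["joint_efforts"][5],3),"w",round(s["grip_width"],4),"q6",round(s["joint_positions"][5],3))
E
python3 o.py
```

```text
3.0 p [0.54093 0.05643 0.24523] yaw 4.6369 F [-0.83 -2.45  2.87] T [-0.475  0.209 -0.04 ] e6 -0.037 w 0.0133 q6 1.592
```

Call:
carry_out:
  moves:
    - [[0.6,0,-0.2],[0,0,0]]
    - [[0,0,0],[0,0,-0.03]]
    - [[0,0,0],[0,0,-0.03]]
    - [[0,0,0],[0,0,-0.03]]
    - [[0,0,0],[0,0,-0.03]]
    - [[0,0,0],[0,0,-0.03]]
    - [[0,0,0],[0,0,0]]
    - [[0,0,0],[0,0,0]]

```text
time: 3.67
ee_pos: [0.5408, 0.0571, 0.2452]
orientation: [-0.001, 0.733, -0.68, -0.0]
force: [-0.6, 0.8, 4.5]
grip_width: 0.0135
```

```bash
python3 o.py
```

```text
3.6667 p [0.54083 0.05708 0.24522] yaw -1.4964 F [-0.6   0.84  4.45] T [ 0.244  0.12  -0.019] e6 -0.001 w 0.0135 q6 1.441
```

Call:
carry_out:
  moves:
    - [[0,0,-0.3],[0,0,-0.02]]
    - [[0,0,0],[0,0,-0.02]]
    - [[0,0,0],[0,0,-0.02]]
    - [[0,0,0],[0,0,-0.02]]
    - [[0,0,0],[0,0,-0.02]]
    - [[0,0,0],[0,0,-0.02]]

```text
time: 4.17
ee_pos: [0.5406, 0.0565, 0.2452]
orientation: [-0.0, 0.773, -0.634, 0.0]
force: [-0.2, 1.5, 5.3]
grip_width: 0.0136
```

```bash
python3 o.py
```

```text
4.1667 p [0.54063 0.05654 0.24519] yaw -1.374 F [-0.23  1.48  5.34] T [ 0.356  0.045 -0.085] e6 0.113 w 0.0136 q6 1.319
```

Call:
carry_out:
  moves:
    - [[0,0,-0.3],[0,0,-0.02]]
    - [[0,0,-0.3],[0,0,-0.02]]
    - [[0,0,-0.3],[0,0,-0.02]]
    - [[0,0,0],[0,0,-0.02]]

```text
time: 4.5
ee_pos: [0.5402, 0.0563, 0.2453]
orientation: [0.0, 0.798, -0.603, -0.0]
force: [-0.1, 0.0, 0.9]
grip_width: 0.0137
```

```bash
python3 o.py
```

```text
4.5 p [0.54022 0.05625 0.24529] yaw -1.2942 F [-0.12  0.05  0.94] T [ 0.3   -0.047 -0.139] e6 0.075 w 0.0137 q6 1.239
```

Call:
carry_out:
  moves:
    - [[0,0,-0.1],[0,0,-0.01]]
    - [[0,0,-0.1],[0,0,-0.01]]
    - [[0,0,0],[0,0,-0.01]]
    - [[0,0,0],[0,0,-0.01]]
    - [[0,0,0],[0,0,-0.01]]
  squeeze: 20

```text
time: 4.92
ee_pos: [0.54, 0.0562, 0.2454]
orientation: [0.001, 0.812, -0.583, -0.001]
force: [0.0, 0.2, -0.7]
grip_width: 0.0139
```

```bash
python3 o.py
```

```text
4.9167 p [0.53997 0.05625 0.24541] yaw -1.2451 F [ 0.05  0.17 -0.68] T [ 0.127 -0.066 -0.203] e6 -0.063 w 0.0139 q6 1.19
```

Call:
carry_out:
  moves:
    - [[0,0,-0.1],[0,0,-0.01]]
    - [[0,0,0],[0,0,-0.01]]
    - [[0,0,0],[0,0,-0.01]]
    - [[0,0,0],[0,0,-0.01]]
    - [[0,0,0],[0,0,-0.01]]

```text
time: 5.33
ee_pos: [0.5399, 0.0563, 0.2455]
orientation: [0.001, 0.827, -0.563, -0.001]
force: [-0.5, 0.8, -5.0]
grip_width: 0.0137
```

```bash
python3 o.py
```

```text
5.3333 p [0.53987 0.05631 0.24546] yaw -1.1951 F [-0.55  0.84 -5.  ] T [-0.009  0.072 -0.218] e6 -0.104 w 0.0137 q6 1.14
```

Call:
carry_out:
  moves:
    - [[0,0,0.2],[0,0,-0.01]]
    - [[0,0,0],[0,0,-0.01]]
    - [[0,0,0],[0,0,-0.01]]
    - [[0,0,0],[0,0,-0.01]]
    - [[0,0,0],[0,0,-0.01]]

```text
time: 5.75
ee_pos: [0.5399, 0.0563, 0.2455]
orientation: [0.0, 0.841, -0.542, -0.001]
force: [-1.6, 0.4, -4.5]
grip_width: 0.0139
```

```bash
python3 o.py
```

```text
5.75 p [0.53993 0.05634 0.24547] yaw -1.145 F [-1.65  0.41 -4.47] T [ 0.024  0.279 -0.152] e6 -0.098 w 0.0139 q6 1.09
```

Call:
carry_out:
  moves:
    - [[0,0,0],[0,0,-0.01]]
    - [[0,0,0],[0,0,-0.01]]
    - [[0,0,0],[0,0,-0.01]]
    - [[0,0,0],[0,0,-0.01]]
    - [[0,0,0],[0,0,-0.01]]

```text
time: 6.17
ee_pos: [0.5399, 0.0564, 0.2457]
orientation: [0.0, 0.854, -0.521, -0.001]
force: [-1.7, -0.1, -4.8]
grip_width: 0.0137
```

```bash
python3 o.py
```

```text
6.1667 p [0.53994 0.05638 0.24567] yaw -1.0949 F [-1.72 -0.08 -4.83] T [-0.001  0.652 -0.164] e6 -0.057 w 0.0137 q6 1.04
```

Call:
carry_out:
  moves:
    - [[0,0,0],[0,0,-0.01]]
    - [[0,0,0],[0,0,-0.01]]
    - [[0,0,0],[0,0,-0.01]]
    - [[0,0,0],[0,0,-0.01]]
    - [[0,0,0],[0,0,-0.01]]

```text
time: 6.58
ee_pos: [0.5403, 0.0565, 0.246]
orientation: [0.0, 0.867, -0.499, -0.0]
force: [-2.3, -0.8, -4.6]
grip_width: 0.0142
```

```bash
python3 o.py
```

```text
6.5833 p [0.54035 0.05648 0.24599] yaw -1.0449 F [-2.3  -0.82 -4.62] T [ 0.026  0.764 -0.124] e6 -0.015 w 0.0142 q6 0.99
```

Call:
carry_out:
  moves:
    - [[-0.2,0.35,-0.1],[0,0,-0.01]]
    - [[0,0,0],[0,0,-0.01]]
    - [[0,0,0],[0,0,-0.01]]
    - [[0,0,0],[0,0,-0.01]]
    - [[0,0,0],[0,0,-0.01]]

```text
time: 7.0
ee_pos: [0.5405, 0.0564, 0.2463]
orientation: [-0.0, 0.879, -0.477, 0.001]
force: [-1.2, -0.6, -4.7]
grip_width: 0.0139
```

```bash
python3 o.py
```

```text
7.0 p [0.54052 0.0564  0.2463 ] yaw -0.995 F [-1.24 -0.63 -4.71] T [ 0.013  0.373 -0.147] e6 -0.021 w 0.0139 q6 0.94
```

Call:
carry_out:
  moves:
    - [[0,0,-0.1],[0,0,-0.01]]
    - [[0,0,0],[0,0,-0.01]]
    - [[0,0,0],[0,0,-0.01]]
    - [[0,0,0],[0,0,-0.01]]
    - [[0,0,0],[0,0,-0.01]]

```text
time: 7.42
ee_pos: [0.5406, 0.0563, 0.2466]
orientation: [-0.0, 0.89, -0.455, 0.001]
force: [0.3, 0.1, -4.2]
grip_width: 0.0136
```

```bash
python3 o.py
```

```text
7.4167 p [0.54063 0.05626 0.24656] yaw -0.9451 F [ 0.35  0.11 -4.17] T [-0.057  0.105 -0.108] e6 -0.012 w 0.0136 q6 0.89
```

Call:
carry_out:
  moves:
    - [[0,0,-0.1],[0,0,-0.01]]
    - [[0,0,0],[0,0,-0.01]]
    - [[0,0,0],[0,0,-0.01]]
    - [[0,0,0],[0,0,-0.01]]
    - [[0,0,0],[0,0,-0.01]]

```text
time: 7.83
ee_pos: [0.5405, 0.0563, 0.2468]
orientation: [-0.0, 0.902, -0.433, 0.001]
force: [0.5, -0.2, -1.6]
grip_width: 0.014
```

```bash
python3 o.py
```

```text
7.8333 p [0.54049 0.05626 0.24678] yaw -0.8951 F [ 0.53 -0.22 -1.61] T [-0.142  0.008 -0.11 ] e6 -0.001 w 0.014 q6 0.84
```

Call:
carry_out:
  moves:
    - [[0,0,-0.1],[0,0,-0.01]]
    - [[0,0,0],[0,0,-0.01]]
    - [[0,0,0],[0,0,-0.01]]
    - [[0,0,0],[0,0,-0.01]]

```text
time: 8.17
ee_pos: [0.5403, 0.0564, 0.2468]
orientation: [-0.0, 0.91, -0.415, 0.0]
force: [0.3, -0.5, -0.3]
grip_width: 0.0141
```

```bash
python3 o.py
```

```text
8.1667 p [0.54031 0.05639 0.24683] yaw -0.8549 F [ 0.28 -0.5  -0.28] T [-0.058 -0.01  -0.076] e6 -0.004 w 0.0141 q6 0.8
```

Call:
carry_out:
  moves:
    - [[0,0,-0.1],[0,0,-0.01]]
    - [[0,0,0],[0,0,-0.01]]
    - [[0,0,0],[0,0,-0.01]]
    - [[0,0,0],[0,0,-0.01]]

```text
time: 8.5
ee_pos: [0.5402, 0.0565, 0.2468]
orientation: [-0.0, 0.918, -0.396, 0.0]
force: [-0.4, -0.1, -0.1]
grip_width: 0.0139
```

```bash
python3 o.py
```

```text
8.5 p [0.5402  0.0565  0.24682] yaw -0.8149 F [-0.42 -0.12 -0.06] T [ 0.02   0.075 -0.093] e6 0.003 w 0.0139 q6 0.76
```

Call:
carry_out:
  moves:
    - [[0,0,-0.1],[0,0,-0.01]]
    - [[0,0,0],[0,0,-0.01]]
    - [[0,0,0],[0,0,-0.01]]
    - [[0,0,0],[0,0,-0.01]]

```text
time: 8.83
ee_pos: [0.5401, 0.0565, 0.2468]
orientation: [-0.0, 0.926, -0.378, 0.0]
force: [-0.5, 0.6, 1.4]
grip_width: 0.0137
```

```bash
python3 o.py
```

```text
8.8333 p [0.54014 0.05652 0.24679] yaw -0.7748 F [-0.47  0.6   1.4 ] T [-0.012  0.046 -0.048] e6 0.012 w 0.0137 q6 0.72
```

Call:
carry_out:
  moves:
    - [[0,0,-0.3],[0,0,-0.01]]
    - [[0,0,0],[0,0,-0.01]]
    - [[0,0,0],[0,0,-0.01]]
    - [[0,0,0],[0,0,-0.01]]

```text
time: 9.17
ee_pos: [0.54, 0.0565, 0.2468]
orientation: [-0.0, 0.933, -0.359, -0.0]
force: [0.4, -0.4, 0.9]
grip_width: 0.0134
```

```bash
python3 o.py
```

```text
9.1667 p [0.54005 0.05646 0.2468 ] yaw -0.7349 F [ 0.44 -0.4   0.94] T [ 0.035  0.012 -0.155] e6 -0.012 w 0.0134 q6 0.68
```

Call:
carry_out:
  moves:
    - [[0,0,-0.2],[0,0,-0.007]]
    - [[0,0,0],[0,0,-0.007]]
    - [[0,0,0],[0,0,-0.006]]

```text
time: 9.42
ee_pos: [0.5402, 0.0563, 0.2469]
orientation: [0.0, 0.937, -0.35, 0.0]
force: [1.3, 0.4, -0.4]
grip_width: 0.014
```

```bash
python3 o.py
```

```text
9.4167 p [0.54016 0.05633 0.24686] yaw -0.7155 F [ 1.29  0.39 -0.43] T [-0.017 -0.199 -0.15 ] e6 -0.11 w 0.014 q6 0.66
```

Call:
carry_out:
  moves:
    - [[0,0,0],[0,0,-0.006]]
    - [[0,0,0],[0,0,-0.006]]

```text
time: 9.58
ee_pos: [0.5403, 0.0562, 0.2469]
orientation: [0.0, 0.939, -0.345, 0.0]
force: [1.9, -0.9, -1.9]
grip_width: 0.014
```

```bash
python3 o.py
```

```text
9.5833 p [0.54029 0.05624 0.24688] yaw -0.7035 F [ 1.86 -0.88 -1.87] T [-0.047 -0.313 -0.213] e6 -0.13 w 0.014 q6 0.648
```

The torque is rising and the side force (1.9,−0.9) lies along the lug's tangent, so the cap is at the first stop. I'll hold it there and monitor.

Call:
carry_out:
  moves:
    - [[0,0,0],[0,0,-0.004]]
    - [[0,0,0],[0,0,0]]
    - [[0,0,0],[0,0,0]]

```text
time: 9.83
ee_pos: [0.5403, 0.0562, 0.2469]
orientation: [0.0, 0.939, -0.343, 0.0]
force: [3.1, -0.8, -3.1]
grip_width: 0.0141
```

```bash
python3 o.py
```

```text
9.8333 p [0.54029 0.05619 0.24687] yaw -0.7001 F [ 3.12 -0.75 -3.06] T [-0.078 -0.549 -0.257] e6 -0.193 w 0.0141 q6 0.645
```

Call:
carry_out:
  moves:
    - [[0,0,0],[0,0,0]]
    - [[0,0,0],[0,0,0]]
    - [[0,0,0],[0,0,0]]
    - [[0,0,0],[0,0,0]]
    - [[0,0,0],[0,0,0]]
    - [[0,0,0],[0,0,0]]
    - [[0,0,0],[0,0,0]]
    - [[0,0,0],[0,0,0]]
    - [[0,0,0],[0,0,0]]
    - [[0,0,0],[0,0,0]]
    - [[0,0,0],[0,0,0]]
    - [[0,0,0],[0,0,0]]

```text
time: 10.83
ee_pos: [0.5402, 0.0562, 0.2469]
orientation: [0.0, 0.939, -0.343, 0.0]
force: [5.2, -1.6, -5.7]
grip_width: 0.0139
```

```bash
python3 o.py
```

```text
10.8333 p [0.54023 0.05624 0.24695] yaw -0.7001 F [ 5.23 -1.61 -5.66] T [-0.351 -0.925 -0.164] e6 -0.191 w 0.0139 q6 0.645
```

Call:
carry_out:
  moves:
    - [[0,0,0],[0,0,0]]
    - [[0,0,0],[0,0,0]]
    - [[0,0,0],[0,0,0]]
    - [[0,0,0],[0,0,0]]
    - [[0,0,0],[0,0,0]]
    - [[0,0,0],[0,0,0]]
    - [[0,0,0],[0,0,0]]
    - [[0,0,0],[0,0,0]]
    - [[0,0,0],[0,0,0]]
    - [[0,0,0],[0,0,0]]
    - [[0,0,0],[0,0,0]]
    - [[0,0,0],[0,0,0]]
    - [[0,0,0],[0,0,0]]
    - [[0,0,0],[0,0,0]]
    - [[0,0,0],[0,0,0]]
    - [[0,0,0],[0,0,0]]

```text
time: 12.17
ee_pos: [0.5402, 0.0562, 0.247]
orientation: [0.0, 0.939, -0.343, 0.0]
force: [4.6, -2.0, -5.4]
grip_width: 0.0138
```

```bash
python3 o.py
```

```text
12.1667 p [0.54024 0.05625 0.24696] yaw -0.7001 F [ 4.59 -1.99 -5.37] T [-0.363 -0.977 -0.161] e6 -0.191 w 0.0138 q6 0.645
```

Call:
carry_out:
  moves:
    - [[0,0,0],[0,0,-0.005]]
    - [[0,0,0],[0,0,-0.005]]
    - [[0,0,0],[0,0,0]]

```text
time: 12.42
ee_pos: [0.5402, 0.0563, 0.247]
orientation: [0.0, 0.941, -0.338, 0.0]
force: [4.3, -1.5, -4.7]
grip_width: 0.014
```

```bash
python3 o.py
```

```text
12.4167 p [0.54023 0.05626 0.24695] yaw -0.6902 F [ 4.29 -1.48 -4.72] T [-0.331 -0.945 -0.297] e6 -0.313 w 0.014 q6 0.635
```

Call:
carry_out:
  moves:
    - [[0,0,0],[0,0,0]]
    - [[0,0,0],[0,0,0]]
    - [[0,0,0],[0,0,0]]
    - [[0,0,0],[0,0,0]]
    - [[0,0,0],[0,0,0]]
    - [[0,0,0],[0,0,0]]
    - [[0,0,0],[0,0,0]]
    - [[0,0,0],[0,0,0]]
    - [[0,0,0],[0,0,0]]
    - [[0,0,0],[0,0,0]]
    - [[0,0,0],[0,0,0]]
    - [[0,0,0],[0,0,0]]

```text
time: 13.42
ee_pos: [0.5402, 0.0563, 0.247]
orientation: [0.0, 0.941, -0.338, 0.0]
force: [5.1, -0.5, -4.8]
grip_width: 0.0138
```

```bash
python3 o.py
```

```text
13.4167 p [0.54023 0.05628 0.24697] yaw -0.6903 F [ 5.1  -0.49 -4.81] T [-0.299 -0.929 -0.257] e6 -0.278 w 0.0138 q6 0.635
```

Call:
carry_out:
  moves:
    - [[0,0,0],[0,0,0]]
    - [[0,0,0],[0,0,0]]
    - [[0,0,0],[0,0,0]]
    - [[0,0,0],[0,0,0]]
    - [[0,0,0],[0,0,0]]
    - [[0,0,0],[0,0,0]]
    - [[0,0,0],[0,0,0]]
    - [[0,0,0],[0,0,0]]
    - [[0,0,0],[0,0,0]]
    - [[0,0,0],[0,0,0]]
    - [[0,0,0],[0,0,0]]
    - [[0,0,0],[0,0,0]]

```text
time: 14.42
ee_pos: [0.5402, 0.0563, 0.2469]
orientation: [0.0, 0.941, -0.338, 0.0]
force: [5.1, -1.7, -5.0]
grip_width: 0.0137
```

```bash
python3 o.py
```

```text
14.4167 p [0.54022 0.05626 0.24694] yaw -0.6904 F [ 5.11 -1.7  -5.  ] T [-0.353 -0.965 -0.272] e6 -0.278 w 0.0137 q6 0.635
```

Call:
carry_out:
  moves:
    - [[0,0,0],[0,0,0.015]]
    - [[0,0,0],[0,0,0.015]]
    - [[0,0,0],[0,0,0]]
    - [[0,0,0],[0,0,0]]
  squeeze: 40

```text
time: 14.75
ee_pos: [0.5401, 0.0563, 0.247]
orientation: [0.0, 0.936, -0.352, 0.0]
force: [4.7, -2.0, -4.9]
grip_width: 0.014
```

```bash
python3 o.py
```

```text
14.75 p [0.54009 0.05632 0.24695] yaw -0.7194 F [ 4.66 -2.03 -4.86] T [-0.37  -0.949 -0.003] e6 0.002 w 0.014 q6 0.664
```

Call:
carry_out:
  moves:
    - [[0.9,-0.3,0.4],[0,0,0]]
    - [[0,0,0.5],[0,0,0]]
    - [[0,0,0.5],[0,0,0]]
    - [[0,0,0.5],[0,0,0]]
    - [[0,0,0.5],[0,0,0]]
    - [[0,0,0.5],[0,0,0]]
    - [[0,0,0.5],[0,0,0]]
    - [[0,0,0.5],[0,0,0]]
    - [[0,0,0],[0,0,0]]
    - [[0,0,0],[0,0,0]]

```text
time: 15.58
ee_pos: [0.5405, 0.0563, 0.2443]
orientation: [-0.0, 0.936, -0.352, -0.0]
force: [-2.5, -0.1, 6.4]
grip_width: 0.0133
```

```bash
python3 o.py
```

```text
15.5833 p [0.54046 0.05627 0.24426] yaw -0.7197 F [-2.48 -0.1   6.39] T [-0.02   0.606  0.038] e6 0.006 w 0.0133 q6 0.664
```

Call:
carry_out:
  moves:
    - [[-0.3,0.2,0.5],[0,0,0]]
    - [[0,0,0.5],[0,0,0]]
    - [[0,0,0.5],[0,0,0]]
    - [[0,0,0.5],[0,0,0]]
    - [[0,0,0.5],[0,0,0]]
    - [[0,0,0.3],[0,0,0]]
    - [[0,0,0],[0,0,0]]
    - [[0,0,0],[0,0,0]]
    - [[0,0,0],[0,0,0]]

```text
time: 16.33
ee_pos: [0.5405, 0.0563, 0.2423]
orientation: [-0.0, 0.936, -0.352, 0.0]
force: [-3.2, -1.1, 7.9]
grip_width: 0.0137
```

```bash
python3 o.py
```

```text
16.3333 p [0.54045 0.05629 0.24231] yaw -0.7197 F [-3.23 -1.09  7.92] T [-0.116  0.701  0.042] e6 0.007 w 0.0137 q6 0.664
```

Call:
carry_out:
  moves:
    - [[-0.4,0.3,0.4],[0,0,0]]
    - [[0,0,0.4],[0,0,0]]
    - [[0,0,0],[0,0,-0.01]]
    - [[0,0,0],[0,0,-0.01]]
    - [[0,0,0],[0,0,-0.01]]
    - [[0,0,0],[0,0,-0.01]]

```text
time: 16.83
ee_pos: [0.5406, 0.0564, 0.2419]
orientation: [-0.001, 0.943, -0.333, 0.001]
force: [-1.2, -0.4, 9.5]
grip_width: 0.0137
```

```bash
python3 o.py
```

```text
16.8333 p [0.54056 0.05637 0.24189] yaw -0.6795 F [-1.18 -0.44  9.53] T [ 0.015  0.476 -0.115] e6 0.0 w 0.0137 q6 0.624
```

Call:
carry_out:
  moves:
    - [[0,0,0],[0,0,-0.01]]
    - [[0,0,0],[0,0,-0.01]]
    - [[0,0,0],[0,0,-0.01]]

```text
time: 17.08
ee_pos: [0.5407, 0.0565, 0.242]
orientation: [-0.001, 0.948, -0.319, 0.001]
force: [-1.6, 0.7, 9.6]
grip_width: 0.0133
```

```bash
python3 o.py
```

```text
17.0833 p [0.54074 0.05651 0.24196] yaw -0.6495 F [-1.59  0.7   9.55] T [ 0.026  0.404 -0.09 ] e6 -0.01 w 0.0133 q6 0.594
```

Call:
carry_out:
  moves:
    - [[0,0,0],[0,0,-0.02]]
    - [[0,0,0],[0,0,-0.02]]
    - [[0,0,0],[0,0,-0.02]]
    - [[0,0,0],[0,0,-0.02]]
    - [[0,0,0],[0,0,-0.02]]
    - [[0,0,0],[0,0,-0.02]]
    - [[0,0,0],[0,0,-0.02]]
    - [[0,0,0],[0,0,-0.02]]
    - [[0,0,0],[0,0,-0.02]]
    - [[0,0,0],[0,0,-0.02]]

```text
time: 17.92
ee_pos: [0.5408, 0.0571, 0.242]
orientation: [-0.001, 0.975, -0.223, 0.001]
force: [-2.4, 1.3, 9.3]
grip_width: 0.0136
```

```bash
python3 o.py
```

```text
17.9167 p [0.5408  0.05708 0.24198] yaw -0.4489 F [-2.37  1.29  9.25] T [ 0.362  0.439 -0.161] e6 0.052 w 0.0136 q6 0.393
```

Call:
carry_out:
  moves:
    - [[0,0,0],[0,0,-0.02]]
    - [[0,0,0],[0,0,-0.02]]
    - [[0,0,0],[0,0,-0.02]]
    - [[0,0,0],[0,0,-0.02]]
    - [[0,0,0],[0,0,-0.02]]
    - [[0,0,0],[0,0,-0.02]]
    - [[0,0,0],[0,0,-0.02]]
    - [[0,0,0],[0,0,-0.02]]
    - [[0,0,0],[0,0,-0.02]]
    - [[0,0,0],[0,0,-0.02]]
    - [[0,0,0],[0,0,-0.02]]
    - [[0,0,0],[0,0,0]]

```text
time: 18.92
ee_pos: [0.5405, 0.0573, 0.2418]
orientation: [-0.001, 0.993, -0.114, 0.001]
force: [-3.2, 2.1, 9.3]
grip_width: 0.0135
```

```bash
python3 o.py
```

```text
18.9167 p [0.54048 0.05732 0.24184] yaw -0.229 F [-3.2   2.1   9.25] T [ 0.346  0.483 -0.055] e6 -0.183 w 0.0135 q6 0.174
```

Call:
carry_out:
  moves:
    - [[-0.5,-0.2,0],[0,0,0]]
    - [[0,0,-1.5],[0,0,0]]
    - [[0,0,-1.5],[0,0,0]]
    - [[0,0,-1.5],[0,0,0]]
    - [[0,0,-1.5],[0,0,0]]
    - [[0,0,-1.5],[0,0,0]]
    - [[0,0,-1.5],[0,0,0]]
    - [[0,0,-1.5],[0,0,0]]
    - [[0,0,-1.5],[0,0,0]]
    - [[0,0,0],[0,0,0]]

```text
time: 19.75
ee_pos: [0.5385, 0.0567, 0.2503]
orientation: [-0.0, 0.993, -0.115, -0.002]
force: [0.2, 1.0, -1.9]
grip_width: 0.0135
```

```bash
python3 o.py
```

```text
19.75 p [0.53847 0.05667 0.2503 ] yaw -0.2299 F [ 0.21  0.97 -1.86] T [ 0.35   0.148 -0.032] e6 0.017 w 0.0135 q6 0.175
```

Call:
carry_out:
  moves:
    - [[0,0,-3],[0,0,0]]
    - [[0,0,-4],[0,0,0]]
    - [[0,0,-5],[0,0,0]]
    - [[0,0,-6],[0,0,0]]
    - [[0,0,-8],[0,0,0]]
    - [[0,0,-8],[0,0,0]]
    - [[0,0,-8],[0,0,0]]
    - [[0,0,-4],[0,0,0]]
    - [[0,0,0],[0,0,0]]
    - [[0,0,0],[0,0,0]]

```text
time: 20.58
ee_pos: [0.5398, 0.0564, 0.298]
orientation: [0.0, 0.993, -0.115, 0.0]
force: [-0.2, -0.3, -3.0]
grip_width: 0.0138
```

```bash
python3 o.py
python3 - <<'E'
from h import *
for n in("scene","side","wrist"): cv2.imwrite(f"pics/{n}2.png",viewer.snapshot(n)[:,:,::-1])
M=viewer.camera_model("wrist"); np.savez("w2.npz",**{k:M[k] for k in("intrinsics","R","t")})
a=cv2.imread("pics/scene2.png")[130:330,100:330]; b=cv2.imread("pics/side2.png")
cv2.imwrite("pics/c2.png",np.hstack([cv2.resize(a,(345,300)),cv2.resize(b,(400,300))]))
m=viewer.camera_model("scene"); print("jar top",plane(m,(201,258),.105))
E
```

```text
20.5833 p [0.53979 0.05639 0.29802] yaw -0.23 F [-0.17 -0.27 -3.  ] T [ 0.002  0.007 -0.01 ] e6 0.0 w 0.0138 q6 0.175
jar top [ 0.72788189 -0.30685532  0.105     ]
```

View pics/c2.png

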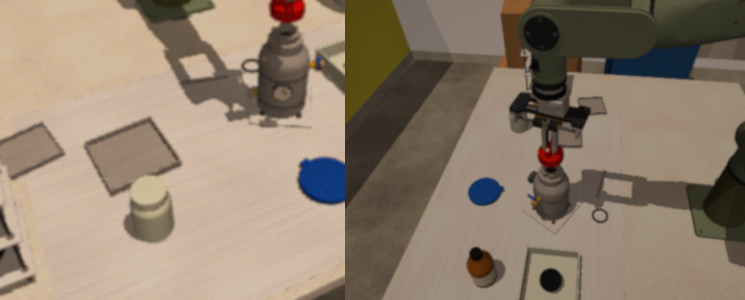

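The cap is off the neck and held straight. The tray is clear and the jar sits well to its +x side. I'll check the tray position against the w1 wrist view corners at (451,98) and (456,204).

Run:
```python
from h import *
m=np.load("w1.npz")
a=plane(m,(451,98),.018);b=plane(m,(456,204),.018); d=(b-a)[:2];L=np.linalg.norm(d);u=d/L
print(a,b,L); n=np.array([u[1],-u[0]]); c=(a+b)[:2]/2
print("centre",c+n*.075,c-n*.075)
```

```text
[ 0.60664053 -0.20338957  0.018     ] [ 0.46199664 -0.22044478  0.018     ] 0.1456459244366111
centre [ 0.52553605 -0.13743317] [ 0.54310112 -0.28640118]
```

Call:
carry_out:
  moves:
    - [[3,12.5,0],[0,0,0]]
    - [[6,25,0],[0,0,0]]
    - [[6,25,0],[0,0,0]]
    - [[6,25,0],[0,0,0]]
    - [[6,25,0],[0,0,0]]
    - [[6,25,0],[0,0,0]]
    - [[6,25,0],[0,0,0]]
    - [[6,25,0],[0,0,0]]
    - [[6,25,0],[0,0,0]]
    - [[6,25,0],[0,0,0]]
    - [[6,25,0],[0,0,0]]
    - [[6,25,0],[0,0,0]]
    - [[6,25,0],[0,0,0]]
    - [[3,12.5,0],[0,0,0]]
    - [[3.4,8.3,0],[0,0,0]]
    - [[0,0,0],[0,0,0]]
    - [[0,0,0],[0,0,0]]

```text
time: 22.15
ee_pos: [0.5428, -0.2862, 0.2972]
orientation: [-0.001, 0.993, -0.115, -0.0]
force: [-0.8, 1.1, -2.3]
grip_width: 0.0136
```

```bash
python3 o.py
```

```text
22.15 p [ 0.54282 -0.28622  0.29724] yaw -0.2301 F [-0.81  1.11 -2.27] T [ 0.041  0.032 -0.037] e6 -0.011 w 0.0136 q6 -0.397
```

Call:
carry_out:
  moves:
    - [[0,0,8],[0,0,0]]
    - [[0,0,16],[0,0,0]]
    - [[0,0,20],[0,0,0]]
    - [[0,0,20],[0,0,0]]
    - [[0,0,20],[0,0,0]]
    - [[0,0,20],[0,0,0]]
    - [[0,0,20],[0,0,0]]
    - [[0,0,20],[0,0,0]]
    - [[0,0,20],[0,0,0]]
    - [[0,0,20],[0,0,0]]
    - [[0,0,18],[0,0,0]]
    - [[0,0,14],[0,0,0]]
    - [[0,0,8],[0,0,0]]
    - [[0,0,5],[0,0,0]]
    - [[0,0,0],[0,0,0]]
    - [[0,0,0],[0,0,0]]

```text
time: 23.48
ee_pos: [0.5434, -0.2864, 0.0691]
orientation: [0.0, 0.993, -0.114, 0.0]
force: [-0.2, 0.3, -1.2]
grip_width: 0.0135
```

```bash
python3 o.py
python3 - <<'E'
from h import *
a=viewer.snapshot("scene")[150:300,100:300]; b=viewer.snapshot("side")[90:240,190:390]
cv2.imwrite("pics/c3.png",np.hstack([cv2.resize(a,(400,300)),cv2.resize(b,(400,300))])[:,:,::-1])
E
```

```text
23.4833 p [ 0.54339 -0.28642  0.0691 ] yaw -0.2293 F [-0.18  0.34 -1.21] T [-0.004  0.057 -0.02 ] e6 -0.0 w 0.0135 q6 -0.397
```

View pics/c3.png

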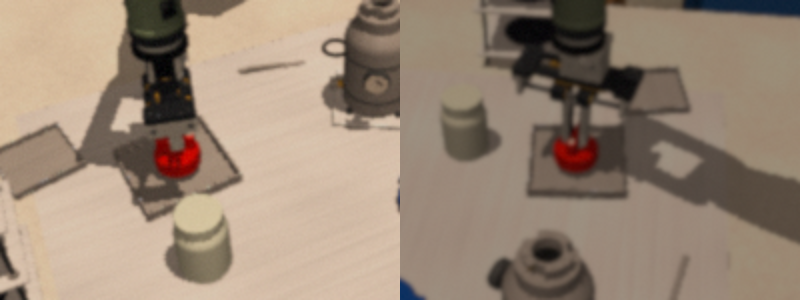

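The cap hangs centred over the large tray, about 14 mm above its floor. I'll lower it slowly.

Call:
carry_out:
  moves:
    - [[0,0,3],[0,0,0]]
    - [[0,0,3],[0,0,0]]
    - [[0,0,2],[0,0,0]]
    - [[0,0,1.5],[0,0,0]]
    - [[0,0,1],[0,0,0]]
    - [[0,0,1],[0,0,0]]
    - [[0,0,1],[0,0,0]]
    - [[0,0,0],[0,0,0]]
    - [[0,0,0],[0,0,0]]

```text
time: 24.33
ee_pos: [0.5429, -0.2866, 0.056]
orientation: [-0.0, 0.993, -0.115, -0.0]
force: [0.1, 0.1, -3.0]
grip_width: 0.0134
```

```bash
python3 o.py
```

```text
24.3333 p [ 0.54286 -0.28664  0.05596] yaw -0.23 F [ 0.1   0.1  -2.96] T [-0.023  0.017  0.046] e6 -0.0 w 0.0134 q6 -0.397
```

Call:
carry_out:
  moves:
    - [[0,0,0.4],[0,0,0]]
    - [[0,0,0.4],[0,0,0]]
    - [[0,0,0.4],[0,0,0]]
    - [[0,0,0],[0,0,0]]
    - [[0,0,0],[0,0,0]]

```text
time: 24.75
ee_pos: [0.5431, -0.2867, 0.0551]
orientation: [0.0, 0.993, -0.115, 0.0]
force: [-1.4, 0.3, -0.8]
grip_width: 0.0139
```

```bash
python3 o.py
```

```text
24.75 p [ 0.54305 -0.28673  0.05513] yaw -0.23 F [-1.42  0.25 -0.82] T [ 0.074  0.144 -0.024] e6 -0.002 w 0.0139 q6 -0.397
```

Call:
carry_out:
  moves:
    - [[0,0,0.4],[0,0,0]]
    - [[0,0,0.3],[0,0,0]]
    - [[0,0,0],[0,0,0]]
    - [[0,0,0],[0,0,0]]

```text
time: 25.08
ee_pos: [0.5431, -0.2868, 0.0551]
orientation: [0.0, 0.993, -0.115, 0.0]
force: [-2.5, 1.9, 6.2]
grip_width: 0.0138
```

```bash
python3 o.py
```

```text
25.0833 p [ 0.5431  -0.28679  0.05511] yaw -0.23 F [-2.49  1.89  6.22] T [0.32  0.502 0.007] e6 -0.002 w 0.0138 q6 -0.397
```

The cap is seated: z is unchanged and the tool reads 6 N upward. I'll release it and retreat.

Call:
carry_out:
  moves:
    - [[0,0,0],[0,0,0]]
    - [[0,0,0],[0,0,0]]
    - [[0,0,0],[0,0,0]]
    - [[0,0,0],[0,0,0]]
    - [[0,0,0],[0,0,0]]
    - [[0,0,0],[0,0,0]]
    - [[0,0,-3],[0,0,0]]
    - [[0,0,-8],[0,0,0]]
    - [[0,0,-15],[0,0,0]]
    - [[0,0,-20],[0,0,0]]
    - [[0,0,-20],[0,0,0]]
    - [[0,0,-20],[0,0,0]]
    - [[0,0,-20],[0,0,0]]
    - [[0,0,-20],[0,0,0]]
    - [[0,0,-10],[0,0,0]]
    - [[0,0,0],[0,0,0]]
    - [[0,0,0],[0,0,0]]
  gripper: 45

```text
time: 26.5
ee_pos: [0.5431, -0.2868, 0.1907]
orientation: [0.0, 0.993, -0.115, 0.001]
force: [0.2, -0.4, -0.9]
grip_width: 0.0448
```

```bash
python3 o.py
python3 - <<'E'
from h import *
a=viewer.snapshot("scene")[150:300,100:300]; b=viewer.snapshot("side")[90:240,190:390]
cv2.imwrite("pics/c4.png",np.hstack([cv2.resize(a,(400,300)),cv2.resize(b,(400,300))])[:,:,::-1])
E
```

```text
26.5 p [ 0.54313 -0.28683  0.19072] yaw -0.23 F [ 0.21 -0.44 -0.86] T [-0.038 -0.    -0.026] e6 0.001 w 0.0448 q6 -0.397
```

View pics/c4.png

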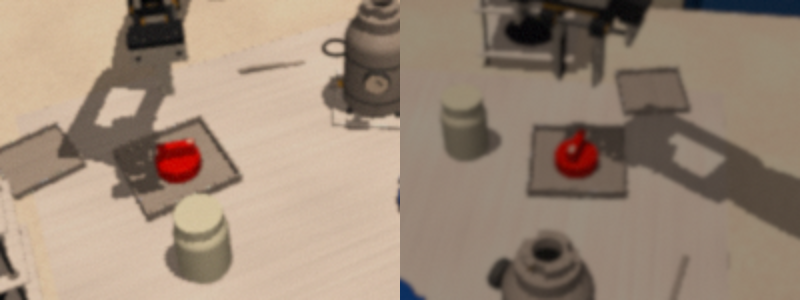

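The cap stands upright and centred in the large steel tray, and the gripper is clear.

```bash
python3 -c "
from bench import manip
print(manip.finish_job())"
```

```text
the job is handed in; nothing more can be done
None
```

The cap is off the canister and standing upright near the middle of the larger steel tray. I handed the job in at about 26.5 s of the 72 s allowed; it reports no verdict.

- **First stop:** I turned the cap anticlockwise about 0.95 rad, rising about 1.7 mm at the gripper. The torque then climbed to 0.26–0.30 N m, against about 0.1 N m while turning freely, which I estimate as 5–8 N on the catch.
- **Venting:** I held the cap there for about 4.5 s, not pressed down. During the first 2.3 s the torque relaxed to 0.16 N m, so I could not be sure of that contact. I tightened by 0.01 rad, the torque went back up, and I held it for another 2 s.
- **Past the stop:** I backed off slightly, pressed down about 5 mm (about 9.5 N read at the wrist), turned to about 0.47 rad past the stop and lifted. After the lift only about the cap's weight was on the gripper.
- **Setting down:** I lowered the cap until the wrist read 6 N of contact, then released it and drew back about 135 mm.

In the last picture the cap is upright and centred in the tray. The jar, the tweezers and the look-alike tray, the other things in that view, look unmoved. I did not measure how far the bystanders moved, and the forces on the catch and the canister shoulder are estimates from the wrist readings. Two tray measurements disagreed by up to 17 mm, so I used a third from the wrist camera, which fell between them.

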